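Close the propped griddle and turn on the gas

TASK

Get the gas griddle going: first ease the wooden wedge out from under its heavy plate, without lifting the plate or letting it slam, so that the plate lies flat, and lay the wedge flat on the white cutting board. Then push the red knob in against its spring and turn it counter-clockwise past the safety stop, never forcing it, until its white pointer points at the orange dot, and let it spring back out. Leave the bread and everything else where it is.

Things in the scene. Friction and masses are not known exactly. Their poses are not given: they have to be found in the camera images.
- griddle: Fixed steel gas griddle, 360 mm wide (y), 430 mm deep. Origin: on the table under its middle, +x away from its front. In its frame: a level ledge 145 mm high from x = -120 to -40 mm, before the plate; below it the dark panel slopes from 115 mm high at x = -120 to 46 mm at x = -218 (35 degrees, facing front and up). The knob is mid-panel (x = -173, y = 0).
- wedge: Pale wooden wedge 160 mm long, 34 mm wide, 42 mm high at its tail (-x end), tapering evenly to 5 mm at its tip (+x end), 0.1 kg. Origin: centre of its flat underside. It lies on the ledge along the griddle's x, its tip 85 mm under the plate's front edge, its tail sticking out 75 mm to the front. The plate's weight clamps it: up to about 20 N to draw it out.
- board: White plastic cutting board 260 mm (x) by 170 mm (y), 16 mm thick, fixed on the table to the left or right in front of the griddle; the bread tray is on the other side. Origin: centre of its underside.
- plate: The griddle's dark steel plate, 240 mm deep, 340 mm wide, 10 mm thick, about 2 kg, hinged along its back edge. Origin: middle of its lower front edge; its z axis is vertical when it lies flat on the deck (origin then 147 mm above the table). At the start it is tilted about 0.095 rad, its front edge propped on the wedge.
- knob_grip (a point): Knob: black disc 72 mm across, 8 mm thick, with a red grip bar 66 mm long, 16 mm wide, 28 mm high, a white line on its pointing half. This point is on the turning axis, on the disc's outer face, at the foot of the bar. z: turning axis, out of the panel (35 degrees from vertical, leaning to the griddle's front); x: along the bar to its pointing end. Turns and sinks with the knob.
- knob (a joint): Turn of the knob (rad), counter-clockwise seen from outside. 0 = pointer up the slope at the white dot (off), 2.0 = at the orange dot, hard end at 2.6. Starts from 0 to 0.3. Unless pushed in it is blocked at 0.55 by its safety stop, which reaches to 1.05; pushed in 7 mm or more it passes under the stop, and past 1.05 it springs out and turns freely (0.1 N m).
- press (a joint): How far the knob is pushed in along its axis (m): 0 = out, 0.010 = bottomed. Spring: 5 N to start, 12 N at the bottom.
- orange_dot (a point): Orange dot 16 mm across on the panel, 47 mm from the knob's axis: the pointer's target.
- salt: Salt jar with steel cap, 44 mm across, 85 mm high, on the right end of the griddle's ledge; origin at its base. Leave alone.
- can: Yellow drink can 66 mm across, 120 mm high, left or right of the griddle; origin at its base. Leave alone.
- cup: White plastic cup 90 mm across, 100 mm high, left or right of the griddle; origin at its base. Leave alone.
- bread_a: Slice of bread 75 x 110 x 20 mm on the tray; origin under its centre. Leave alone.
- bread_b: Second slice of bread, alike. Leave alone.
- spreader: Butter spreader 190 mm long, black handle 18 mm wide and 14 mm high, flat steel blade 22 mm wide, lying on the cutting board along its +y edge (about 62 mm from the middle line); origin under its middle. Leave alone.
Things that resemble listed ones, but are neither listed nor needed, are in the scene too. Of the things like the wedge, leave any that is pink or turquoise; of the rest the larger one is meant.

How it is judged:
By the outcome, as a careful person would: the job done as asked, in the order asked, and still so for the second after the job is handed in, with the robot touching nothing.
It also fails if it takes over 64 s, if anything falls off the work surface, if the arm or the gripper's body presses on something with over 40 N, if the wrist force passes 120 N, or if a joint passes its speed limit or range.

ROBOT

A 6-joint arm with a two-finger parallel gripper is mounted at the origin on the work surface. World frame = base frame: x ahead of the robot, y to its left, z up, the work surface at z = 0. Lengths are in m, angles in rad, forces in N, time in s.
With the tool pointing down it reaches from about 0.2 to 0.875 m from the base axis. Payload 3.4 kg.
Tool frame: the origin (TCP) lies between the finger pads; the fingertips stand 25 mm ahead of it and the grasp point (between the pads) lies 6 mm ahead of it; z points along the fingers, y is the line along which they close (so a half turn about z gives the same grasp; the last joint's range is limited). The gripper opens to 94 mm and grips with 3 to 60 N. Pads are 16 mm wide; open, the fingers measure 119 mm over their backs; the gripper's body (75 mm by 177 mm) begins 78 mm behind the grasp point.
Start: joints at [0.98, 0.276, 1.505, -0, 1.361, -0.121], TCP at [0.26, 0.513, 0.23] pointing down, gripper open.
Joint ranges: [-2.89, 2.89], [-0.75, 2.08], [0.22, 2.7], [-1.18, 4.32], [0.11, 2.71], [-2.7, 2.7]. Speed limits (rad/s): [2.57, 2.57, 3.14, 3.14, 3.14, 3.14].

INTERFACE

Orientations are given as a rotation vector (axis times angle).
In Python, from workcell import read_state, snapshot, finish_job, spot_in, outline_of, mark_of gives the robot as it stands.
- The arm moves only by the tool send_rows, never from a script. Its argument "rows" is a list of rows, each a list of 7 numbers: the turn, a rotation vector about the tool's x, y, z in rad, then the shift along the tool's x, y, z in mm, then the gripper's target within -1 to 1 (fully open at 1, half-way at 0, shut at -1). A call has 1 to 8 rows; each row shifts and turns the commanded pose from where the row before left it, along the tool's axes as they then stand; what a row does not reach is not made up. A row lasts 1/10 s, in which the tool goes at most 50 mm and 8.59 degrees, less where a joint would pass 70% of its speed; a pose out of reach is approached as far as the arm can. A call is refused whole if a number of a shift passes 50 or a number of a turn 0.15, either way. A call with a gripper value outside its range is refused whole. The fingers move at their own pace and stop on an object; "grip_force" is the grip in N (left out, the last holds). Time passes only in rows, so rows that do not move let the fingers close. It gives the time, the measured TCP pose, the force, the opening and the grip force at its end, in the units of the state.
- read_state(): the state, without advancing time (a new reading comes with each control period).
- snapshot(name): name is "side" or "top" or "wrist"; returns a dict with "image" (420x560x3 uint8, red, green, blue), "depth" (420x560 float32, m along the optical axis (not along the pixel's ray), 0 where there is no reading), "fx", "fy", "cx", "cy" (pixels), "R" (3x3) and "t" (3): a world point X has camera coordinates R X + t. Camera axes: x right, y down, z forward; pixel columns grow to the right and rows downward; lengths in m; the calibration is good to about 2 mm. A picture is of the moment at which its call begins.
- finish_job(): hands the job in; it is judged then, once.
Trained networks look in the newest picture that a camera, given by its name, has taken for a name from the list of things; names that differ only in an ending like _2 or _b are one class to them, and where a whole thing is asked for, a point or a joint stands for the part that bears it (a point fixed in the world has none). Each returns a list of dicts, best first, with "conf" (0 to 1); they miss things now and then, are a little off and sometimes report something else, mostly with a low value. They report only what shows in the picture. A call takes as long as a camera call. They do not tell look-alikes from the thing itself.
- spot_in(camera, name): "at" ([x, y, z] in m, in the coordinates of the camera as it stood for that picture, good to about 4 mm: the middle of the surface that is visible of it).
- outline_of(camera, name): "pixels" (420x560 bool, what is visible of it).
- mark_of(camera, name): "at" ([x, y, z] in m, in the coordinates of the camera as it stood for that picture, good to about 4 mm: a listed point, or the origin of a listed thing).
The state is a dict: "time": time; "joint_pos": joint angles; "dq": joint speeds; "tau": joint torques, N m; "tcp_pos": TCP position; "orientation": TCP orientation; "contact_force": force on the tool from outside, world axes, zero at the start; "ft_torque": the same for the moment, N m; "finger_gap": finger opening in m; "grip_force": force on a finger pad.
Only numpy, scipy, OpenCV 4.12 (cv2) and the standard library are available. Lean on these libraries where they do the work, as an engineer would, in place of code of your own. Each camera call takes 0.05 s, during which the arm holds its last target. There are 200 camera calls.

## Working session

There is one attempt and no reset: what is moved stays moved. The work goes in short steps, Python scripts to look and compute and a tool call to move; the robot and the scene stay as the last step left them, time stands still between calls to the robot, and variables do not carry over. Pictures are saved under pics/ and viewed, at most 10 in all, crops included, and the job is handed in when it is done.

Besides the shell and the picture viewer there is one more tool, called after "Request:" as a command line: name --pt "numbers of a row" for each row, then --argument value for the rest. send_rows: Moves the arm, as the interface text tells. Its arguments: {"type":"object","properties":{"rows":{"type":"array"},"grip_force":{"type":"number"}},"required":["rows"]}

```bash
ls; mkdir -p pics
cat > h.py <<'E'
import numpy as np, cv2
from workcell import *
from scipy.spatial.transform import Rotation as R
def cam2w(s,p): return np.asarray(s["R"]).T@(np.asarray(p)-np.asarray(s["t"]))
def cloud(s):
    d=s["depth"];v,u=np.mgrid[:d.shape[0],:d.shape[1]]
    P=np.stack([(u-s["cx"])/s["fx"]*d,(v-s["cy"])/s["fy"]*d,d],-1)
    return (P-np.asarray(s["t"]))@np.asarray(s["R"])
def save(s,n): cv2.imwrite(n,s["image"][:,:,::-1])
E
python3 - <<'E'
from h import *
np.set_printoptions(precision=4,suppress=True)
for c in ["top","side"]:
    s=snapshot(c); save(s,f"pics/{c}0.png")
    for n in ["griddle","wedge","board","plate","knob_grip","orange_dot","salt","can","cup","bread_a","spreader"]:
        try: print(c,n,[(round(m["conf"],2),cam2w(s,m["at"])) for m in mark_of(c,n)[:4]])
        except Exception as e: print(c,n,e)
a=cv2.imread("pics/top0.png");
st=read_state();print(st["tcp_pos"],st["orientation"],st["time"])
E
```

```text
pics
top griddle [(0.84, array([0.6629, 0.0253, 0.0007]))]
top wedge [(0.86, array([ 0.3291, -0.1249,  0.0028])), (0.79, array([ 0.1796,  0.2902, -0.0009])), (0.7, array([ 0.6596,  0.0258, -0.0004])), (0.54, array([0.3001, 0.1635, 0.0006]))]
top board [(0.91, array([ 0.4343,  0.3965, -0.0012]))]
top plate [(0.42, array([0.6657, 0.0268, 0.0017]))]
top knob_grip [(0.83, array([0.4757, 0.0092, 0.0925]))]
top orange_dot [(0.79, array([0.4692, 0.047 , 0.0628])), (0.36, array([0.6644, 0.0276, 0.0013]))]
top salt [(0.73, array([ 0.5966, -0.1353,  0.1436]))]
top can [(0.56, array([ 0.6953, -0.368 , -0.0007]))]
top cup [(0.7, array([ 0.6944,  0.365 , -0.0012])), (0.37, array([0.4779, 0.0056, 0.0949]))]
top bread_a [(0.92, array([ 0.3582, -0.4033,  0.0043])), (0.73, array([ 0.4757, -0.3873,  0.0048]))]
top spreader [(0.88, array([0.4414, 0.4584, 0.0187]))]
side griddle []
side wedge [(0.9, array([ 0.3014,  0.1704, -0.0015])), (0.77, array([0.6213, 0.0662, 0.1421])), (0.76, array([ 0.3258, -0.1208,  0.0032])), (0.61, array([0.1823, 0.293 , 0.002 ]))]
side board [(0.94, array([0.4372, 0.3973, 0.0018]))]
side plate [(0.79, array([0.6258, 0.022 , 0.1701])), (0.39, array([0.4803, 0.0107, 0.0937])), (0.24, array([0.62  , 0.0665, 0.1462]))]
side knob_grip [(0.95, array([0.4772, 0.007 , 0.0936]))]
side orange_dot [(0.86, array([0.47  , 0.0517, 0.0634]))]
side salt [(0.89, array([ 0.5958, -0.1416,  0.1432]))]
side can [(0.83, array([ 0.6931, -0.3745,  0.0027])), (0.28, array([0.4801, 0.009 , 0.0932])), (0.27, array([0.4389, 0.3917, 0.0017]))]
side cup [(0.9, array([ 0.7015,  0.3587, -0.0051]))]
side bread_a [(0.93, array([ 0.3564, -0.4059,  0.0034])), (0.72, array([ 0.4751, -0.3907,  0.0009]))]
side spreader [(0.51, array([0.4438, 0.454 , 0.0159]))]
[0.2603 0.5127 0.2305] [0.7312 3.0553 0.0001] 1.2
```

View pics/top0.png

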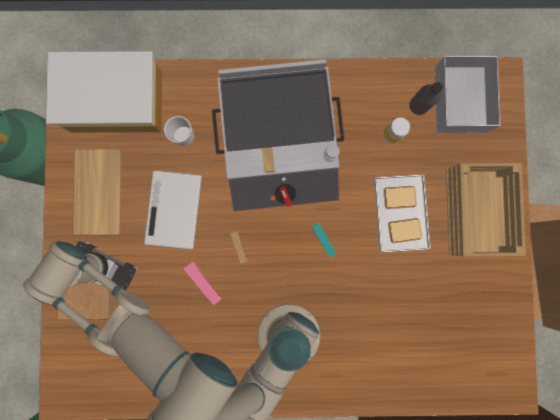

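View pics/side0.png

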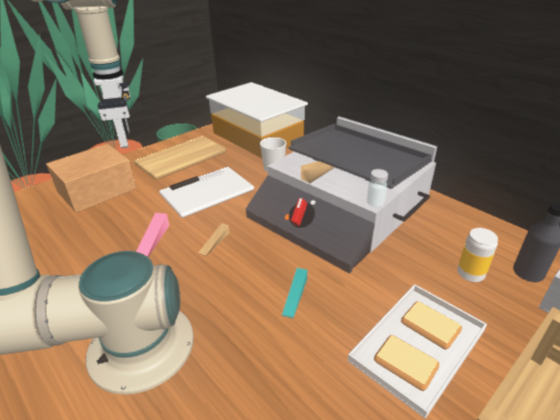

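The top view shows the griddle yawed slightly, with its wedge on the ledge at about (268,160) px. The red knob is at (286,195), the orange dot at (272,199) and the board at (173,210), with the spreader along its left edge. The side view agrees, showing the wedge at (318,170) and the knob at (299,211).

Run:
```python
from h import *
np.set_printoptions(precision=4,suppress=True)
for c in ["top","side"]:
    s=snapshot(c); P=cloud(s); im=s["image"].astype(int)
    x,y,z=P[...,0],P[...,1],P[...,2]
    m=(x>.40)&(x<.56)&(abs(y-.01)<.16)&(z>.05)&(z<.112)&(im.max(-1)<110)&(np.ptp(im,axis=-1)<25)&(np.hypot(x-.485,y-.01)>.06)
    Q=P[m];c0=Q.mean(0)
    for _ in range(3):
        n=np.linalg.svd(Q-c0)[2][2]; r=(Q-c0)@n; Q=Q[abs(r)<.004]; c0=Q.mean(0)
    n*=np.sign(n[2]); print(c,"panel",len(Q),n,"yaw",np.arctan2(-n[1],-n[0]),"tilt",np.degrees(np.arccos(n[2])))
    w=(x>.53)&(x<.66)&(y>0)&(y<.12)&(z>.15)&(z<.2)&(im[...,0]-im[...,2]>30)
    W=P[w]; print("wedge",len(W),W.mean(0),W.min(0),W.max(0))
    rc=cv2.minAreaRect(W[:,:2].astype(np.float32)); print(rc)
    for o in outline_of(c,"board")[:1]:
        B=P[o["pixels"]]; B=B[(B[:,2]>.008)&(B[:,2]<.024)]; print("board",cv2.minAreaRect(B[:,:2].astype(np.float32)),B[:,2].mean())
    for o in outline_of(c,"spreader")[:1]:
        B=P[o["pixels"]]; print("spr",B.mean(0),B.min(0),B.max(0))
    r=(im[...,0]>120)&(im[...,1]<60)&(im[...,2]<70)&(abs(x-.48)<.07)&(abs(y)<.08)&(z>.06)
    K=P[r]; print("bar",len(K),K.mean(0),K.max(0)); d=np.linalg.svd(K-K.mean(0))[2][0]; print(d)
    wh=(im.min(-1)>150)&(abs(x-.48)<.08)&(abs(y-.01)<.07)&(z>.05)&(z<.135)
    print("white",[ (p,) for p in P[wh]][:12])
```

```text
top panel 1480 [-0.5624 -0.0534  0.8251] yaw 0.0946702087226331 tilt 34.39882113030352
wedge 264 [0.5788 0.0611 0.1776] [0.5417 0.0414 0.1512] [0.6204 0.0791 0.1951]
((0.5809205174446106, 0.061368539929389954), (0.07838313281536102, 0.03306826949119568), 5.292029857635498)
board ((0.43590253591537476, 0.3977488875389099), (0.1710600107908249, 0.2597443163394928), 83.80443572998047) 0.01529248273114643
spr [0.442  0.4543 0.0369] [0.3229 0.0212 0.0061] [0.5347 0.4791 1.615 ]
bar 66 [0.4621 0.0023 0.1111] [0.4937 0.0201 0.1377]
[-0.7776 -0.3055 -0.5496]
white [(array([0.5287, 0.0132, 0.1124]),), (array([0.5297, 0.0098, 0.1046]),), (array([0.5266, 0.0131, 0.1038]),), (array([0.5261, 0.0099, 0.1073]),)]
side panel 2778 [-0.5669 -0.0551  0.822 ] yaw 0.09688173212726538 tilt 34.71913532391508
wedge 416 [0.5707 0.0529 0.1689] [0.5365 0.0261 0.1501] [0.6394 0.08   0.1869]
((0.5876538753509521, 0.05805599316954613), (0.05212877690792084, 0.1049271747469902), 80.28364562988281)
board ((0.43308332562446594, 0.39436012506484985), (0.17305448651313782, 0.2606287896633148), 83.51101684570312) 0.014725721373163395
spr [0.4206 0.4505 0.0267] [-0.1372 -0.5979 -0.0015] [0.5337 0.5206 0.7194]
bar 95 [ 0.4567 -0.0026  0.0978] [0.4961 0.0116 0.1176]
[-0.987  -0.1454 -0.0683]
white [(array([0.5185, 0.0511, 0.1026]),), (array([0.4808, 0.0173, 0.1333]),), (array([0.4822, 0.0151, 0.1337]),), (array([0.4838, 0.0131, 0.1339]),), (array([0.4773, 0.0138, 0.1336]),), (array([0.4793, 0.0122, 0.1333]),), (array([0.4829, 0.0122, 0.1317]),), (array([0.529 , 0.0161, 0.108 ]),), (array([0.5345, 0.0176, 0.1048]),), (array([0.4774, 0.0139, 0.1303]),), (array([0.4772, 0.0101, 0.1323]),), (array([0.528 , 0.0188, 0.104 ]),)]
```

```bash
cat >> h.py <<'E'
def down(yaw_y): # tool z down, tool y at angle yaw_y in world
    y=np.array([np.cos(yaw_y),np.sin(yaw_y),0]);z=np.array([0,0,-1.]);return R.from_matrix(np.c_[np.cross(y,z),y,z])
def plan(p1,R1,n,g,rv=None,p0=None,R0=None):
    s=read_state();p=np.array(s["tcp_pos"] if p0 is None else p0);A=R.from_rotvec(s["orientation"]) if R0 is None else R0
    rv=(A.inv()*R1).as_rotvec() if rv is None else np.array(rv)
    P0=p.copy()
    for i in range(n):
        t=P0+(np.array(p1)-P0)*(i+1)/n
        d=np.round(A.inv().apply(t-p)*1000,1);w=np.round(rv/n,3)
        print([*w.tolist(),*d.tolist(),g],end=",")
        p=p+A.apply(d/1000);A=A*R.from_rotvec(w)
    print("\nend",p.round(4),"err rot",(A.inv()*R1).as_rotvec().round(3));return p,A
def st():
    s=read_state();A=R.from_rotvec(s["orientation"]).as_matrix()
    print("t",s["time"],"p",np.round(s["tcp_pos"],4),"q",np.round(s["joint_pos"],3),"F",np.round(s["contact_force"],1),"M",np.round(s["ft_torque"],2),"gap",round(s["finger_gap"],4),"gf",s["grip_force"]);print("yawY",np.arctan2(A[1,1],A[0,1]),"z",A[:,2].round(3))
E
python3 - <<'E'
from h import *
D=down(np.pi/2+.096-np.pi)
A=R.from_rotvec(read_state()["orientation"]);print((A.inv()*D).as_rotvec())
plan([.5667,.061,.28],D,18,1,rv=[0,0,np.pi-.566])
E
```

```text
[ 1.15286217e-04 -5.37227677e-05  2.57573382e+00]
[0.0, 0.0, 0.143, -26.5, -14.7, -2.7, 1],[0.0, 0.0, 0.143, -28.4, -10.7, -2.8, 1],[0.0, 0.0, 0.143, -29.6, -6.6, -2.7, 1],[0.0, 0.0, 0.143, -30.2, -2.3, -2.8, 1],[0.0, 0.0, 0.143, -30.3, 2.0, -2.7, 1],[0.0, 0.0, 0.143, -29.6, 6.4, -2.8, 1],[0.0, 0.0, 0.143, -28.5, 10.4, -2.7, 1],[0.0, 0.0, 0.143, -26.6, 14.5, -2.8, 1],[0.0, 0.0, 0.143, -24.4, 18.1, -2.7, 1],[0.0, 0.0, 0.143, -21.5, 21.3, -2.8, 1],[0.0, 0.0, 0.143, -18.2, 24.2, -2.7, 1],[0.0, 0.0, 0.143, -14.7, 26.6, -2.8, 1],[0.0, 0.0, 0.143, -10.6, 28.4, -2.7, 1],[0.0, 0.0, 0.143, -6.6, 29.6, -2.8, 1],[0.0, 0.0, 0.143, -2.2, 30.2, -2.7, 1],[0.0, 0.0, 0.143, 2.1, 30.3, -2.8, 1],[0.0, 0.0, 0.143, 6.4, 29.6, -2.7, 1],[0.0, 0.0, 0.143, 10.5, 28.4, -2.8, 1],
end [0.5666 0.061  0.28  ] err rot [-0.    -0.     0.002]
```

Request:
send_rows --pt "0 0 0.143 -26.5 -14.7 -2.7 1" --pt "0 0 0.143 -28.4 -10.7 -2.8 1" --pt "0 0 0.143 -29.6 -6.6 -2.7 1" --pt "0 0 0.143 -30.2 -2.3 -2.8 1" --pt "0 0 0.143 -30.3 2 -2.7 1" --pt "0 0 0.143 -29.6 6.4 -2.8 1" --pt "0 0 0.143 -28.5 10.4 -2.7 1" --pt "0 0 0.143 -26.6 14.5 -2.8 1"

```text
time: 2.3
tcp_pos: [0.3971, 0.3109, 0.2527]
orientation: [2.275, 2.166, 0.001]
contact_force: [-0.0, 0.7, 0.1]
finger_gap: 0.0941
grip_force: 0.0
```

Request:
send_rows --pt "0 0 0.143 -24.4 18.1 -2.7 1" --pt "0 0 0.143 -21.5 21.3 -2.8 1" --pt "0 0 0.143 -18.2 24.2 -2.7 1" --pt "0 0 0.143 -14.7 26.6 -2.8 1" --pt "0 0 0.143 -10.6 28.4 -2.7 1" --pt "0 0 0.143 -6.6 29.6 -2.8 1" --pt "0 0 0.143 -2.2 30.2 -2.7 1" --pt "0 0 0.143 2.1 30.3 -2.8 1"

```text
time: 3.1
tcp_pos: [0.5332, 0.1101, 0.2747]
orientation: [-3.086, -0.59, -0.0]
contact_force: [0.8, 0.3, -0.1]
finger_gap: 0.0941
grip_force: 0.0
```

Request:
send_rows --pt "0 0 0.143 6.4 29.6 -2.7 1" --pt "0 0 0.143 10.5 28.4 -2.8 1" --pt "0 0 0 0 0 0 1" --pt "0 0 0 0 0 0 1"

```text
time: 3.5
tcp_pos: [0.5666, 0.0608, 0.2796]
orientation: [-3.137, -0.154, 0.001]
contact_force: [-0.6, -0.2, -1.0]
finger_gap: 0.0943
grip_force: 0.0
```

Run:
```python
from h import *
np.set_printoptions(precision=4,suppress=True)
st()
s=snapshot("wrist"); save(s,"pics/w1.png")
for n in ["wedge","knob_grip","plate"]: print(n,[(round(m["conf"],2),cam2w(s,m["at"])) for m in mark_of("wrist",n)[:3]])
P=cloud(s); im=s["image"].astype(int); x,y,z=P[...,0],P[...,1],P[...,2]
w=(x>.5)&(x<.66)&(y>0)&(y<.12)&(z>.15)&(z<.2)&(im[...,0]-im[...,2]>30)
W=P[w]
if len(W): print(len(W),W.mean(0),cv2.minAreaRect(W[:,:2].astype(np.float32)))
```

```text
t 3.5 p [0.5666 0.0608 0.2796] q [-0.016  0.246  1.426  0.001  1.471  1.457] F [-0.6 -0.2 -1. ] M [-0.03  0.17 -0.01] gap 0.0943 gf 0.0
yawY -1.4729890073032723 z [-0.001  0.001 -1.   ]
wedge [(0.75, array([ 0.3274, -0.1279,  0.0023])), (0.69, array([0.6243, 0.0625, 0.1429])), (0.68, array([ 0.3051,  0.1661, -0.0016]))]
knob_grip [(0.75, array([0.4768, 0.0058, 0.0944]))]
plate [(0.72, array([0.6227, 0.0197, 0.1722])), (0.32, array([0.6239, 0.0632, 0.1419]))]
3706 [0.5808 0.0608 0.1778] ((0.5808544754981995, 0.060729220509529114), (0.07739519327878952, 0.03325784206390381), 5.587131977081299)
```

View pics/w1.png

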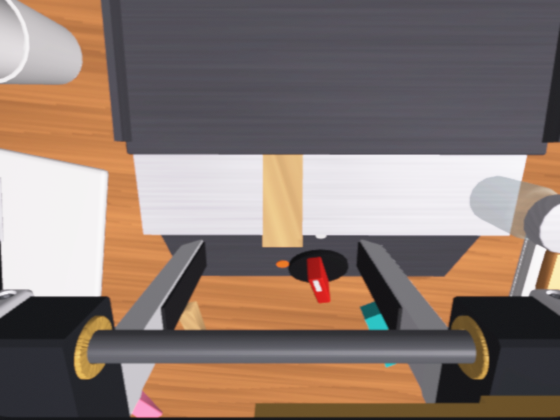

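The wrist view shows the wedge centred between the open fingers, tail edge at row 246 and sides at columns 263–303. The knob is at (318,280). Next is the descent.

Request:
send_rows --pt "0 0 0 0 1.5 40 0.3" --pt "0 0 0 0 0 40 0.1" --pt "0 0 0 0 0 20 0.1" --pt "0 0 0 0 0 5.5 0.1" --pt "0 0 0 0 0 0 0.1" --pt "0 0 0 0 0 0 -0.1" --pt "0 0 0 0 0 0 -0.25" --pt "0 0 0 0 0 0 -0.5" --grip_force 50

```text
time: 4.5
tcp_pos: [0.5676, 0.0599, 0.1759]
orientation: [-3.137, -0.154, -0.004]
contact_force: [0.4, 0.3, 4.0]
finger_gap: 0.0335
grip_force: 48.2
```

Request:
send_rows --pt "0 0 0 0 0 0 -1" --pt "0 0 0 0 0 0 -1" --pt "0 0 0 0 0 0 -1"

```text
time: 4.8
tcp_pos: [0.5676, 0.0599, 0.1759]
orientation: [-3.137, -0.153, -0.004]
contact_force: [-1.2, 1.1, 6.0]
finger_gap: 0.0335
grip_force: 50.0
```

```bash
python3 -c "
from h import *
st()"
```

```text
t 4.8 p [0.5676 0.0599 0.1759] q [-1.700e-02  3.040e-01  1.605e+00  1.000e-03  1.230e+00  1.456e+00] F [-1.2  1.1  6. ] M [0.21 0.23 0.04] gap 0.0335 gf 49.99895676970482
yawY -1.4730883797367158 z [ 0.003  0.001 -1.   ]
```

Request:
send_rows --pt "0 0 0 -1 0 -1 -1" --pt "0 0 0 -2 0 0 -1" --pt "0 0 0 -3 0 0 -1" --pt "0 0 0 -3 0 0 -1" --pt "0 0 0 -3 0 0 -1" --pt "0 0 0 -3 0 0 -1" --pt "0 0 0 -3 0 0 -1" --pt "0 0 0 -3 0 0 -1"

```text
time: 5.6
tcp_pos: [0.5494, 0.0574, 0.1759]
orientation: [3.138, 0.153, 0.012]
contact_force: [10.3, 0.9, 0.6]
finger_gap: 0.0335
grip_force: 50.0
```

Request:
send_rows --pt "0 0 0 -3 0 0 -1" --pt "0 0 0 -3 0 0 -1" --pt "0 0 0 -3 0 0 -1" --pt "0 0 0 -3 0 0 -1" --pt "0 0 0 -3 0 0 -1" --pt "0 0 0 -3 0 0 -1" --pt "0 0 0 -3 0 0 -1" --pt "0 0 0 -3 0 0 -1"

```text
time: 6.4
tcp_pos: [0.5255, 0.0551, 0.1758]
orientation: [3.138, 0.153, 0.011]
contact_force: [6.9, 0.4, -2.4]
finger_gap: 0.0336
grip_force: 50.0
```

Run:
```python
from h import *
st()
for c in ["side","wrist"]:
    s=snapshot(c)
    for n in ["wedge","plate"]: print(c,n,[(round(m["conf"],2),cam2w(s,m["at"]).round(3)) for m in mark_of(c,n)[:4]])
```

```text
t 6.4 p [0.5255 0.0551 0.1758] q [-0.028  0.24   1.697  0.     1.197  1.446] F [ 6.9  0.4 -2.4] M [ 0.21 -0.79 -0.01] gap 0.0336 gf 49.99965459108353
yawY -1.4734011487734744 z [ 0.007  0.    -1.   ]
side wedge [(0.97, array([ 0.327, -0.13 , -0.   ])), (0.83, array([0.579, 0.063, 0.146])), (0.72, array([0.304, 0.171, 0.003]))]
side plate [(0.94, array([0.623, 0.02 , 0.156]))]
wrist wedge [(0.62, array([0.581, 0.058, 0.142]))]
wrist plate [(0.59, array([0.62 , 0.02 , 0.162]))]
```

Request:
send_rows --pt "0 0 0 -3 0 0 -1" --pt "0 0 0 -3 0 0 -1" --pt "0 0 0 -3 0 0 -1" --pt "0 0 0 -3 0 0 -1" --pt "0 0 0 -3 0 0 -1" --pt "0 0 0 -3 0 0 -1" --pt "0 0 0 -3 0 0 -1" --pt "0 0 0 -3 0 0 -1"

```text
time: 7.5
tcp_pos: [0.5015, 0.0528, 0.1758]
orientation: [3.138, 0.153, 0.011]
contact_force: [7.1, 0.6, -4.1]
finger_gap: 0.0339
grip_force: 50.0
```

Request:
send_rows --pt "0 0 0 -2 0 0 -1" --pt "0 0 0 -2 0 0 -1" --pt "0 0 0 -1.5 0 0 -1" --pt "0 0 0 -1.5 0 0 -1" --pt "0 0 0 -1.5 0 0 -1" --pt "0 0 0 -1.5 0 0 -1" --pt "0 0 0 -1.5 0 0 -1" --pt "0 0 0 -1.5 0 0 -1"

```text
time: 8.3
tcp_pos: [0.4886, 0.0515, 0.1759]
orientation: [3.138, 0.153, 0.011]
contact_force: [6.8, 0.9, -3.2]
finger_gap: 0.0338
grip_force: 50.0
```

Request:
send_rows --pt "0 0 0 -1.5 0 0 -1" --pt "0 0 0 -1.5 0 0 -1" --pt "0 0 0 -1.5 0 0 -1" --pt "0 0 0 -1.5 0 0 -1" --pt "0 0 0 -1.5 0 0 -1" --pt "0 0 0 -2 0 0 -1" --pt "0 0 0 -2 0 0 -1" --pt "0 0 0 -2 0 0 -1"

```text
time: 9.1
tcp_pos: [0.4719, 0.0502, 0.1758]
orientation: [3.138, 0.153, 0.002]
contact_force: [2.1, 0.2, 2.8]
finger_gap: 0.0336
grip_force: 50.0
```

Run:
```python
from h import *
st()
for c in ["side","wrist"]:
    s=snapshot(c);save(s,f"pics/{c}2.png")
    for n in ["wedge","plate"]: print(c,n,[(round(m["conf"],2),cam2w(s,m["at"]).round(3)) for m in mark_of(c,n)[:4]])
```

```text
t 9.1 p [0.4719 0.0502 0.1758] q [-0.041  0.164  1.799  0.     1.177  1.432] F [2.1 0.2 2.8] M [ 0.12 -0.37 -0.04] gap 0.0336 gf 49.99906226992607
yawY -1.4730373243124095 z [ 0.001 -0.    -1.   ]
side wedge [(0.88, array([0.302, 0.168, 0.002])), (0.85, array([0.526, 0.055, 0.144])), (0.6, array([ 0.328, -0.124, -0.001])), (0.56, array([0.183, 0.29 , 0.002]))]
side plate [(0.69, array([0.622, 0.022, 0.146]))]
wrist wedge [(0.8, array([ 0.173,  0.289, -0.001])), (0.56, array([0.527, 0.054, 0.142]))]
wrist plate []
```

View pics/wrist2.png

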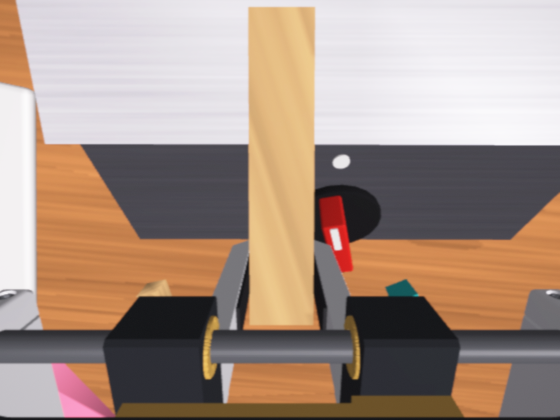

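The wedge is fully out, with its tip at row 8 over bare ledge, and the plate reads flat. The wedge goes to the board next.

Run:
```python
from h import *
s=read_state();A=R.from_rotvec(s["orientation"])
p=np.array(s["tcp_pos"])
D0=down(-1.473);D=down(np.pi/2-.11-np.pi)
a,b=plan(p+[-.01,0,.055],D0,4,-1)
a,b=plan([.3776,.382,.23],D,12,-1,p0=a,R0=b)
plan([.3776,.382,.060],D,6,-1,p0=a,R0=b)
```

```text
[0.0, 0.0, 0.0, -2.5, -0.2, -13.7, -1],[0.0, 0.0, 0.0, -2.5, -0.3, -13.8, -1],[0.0, 0.0, 0.0, -2.5, -0.2, -13.7, -1],[0.0, 0.0, 0.0, -2.5, -0.3, -13.8, -1],
end [0.4615 0.0502 0.2307] err rot [0. 0. 0.]
[0.0, 0.0, 0.017, -4.3, -28.2, 0.1, -1],[0.0, 0.0, 0.017, -4.7, -28.1, 0.0, -1],[0.0, 0.0, 0.017, -5.2, -28.1, 0.1, -1],[0.0, 0.0, 0.017, -5.7, -27.9, 0.0, -1],[0.0, 0.0, 0.017, -6.1, -27.9, 0.1, -1],[0.0, 0.0, 0.017, -6.7, -27.7, 0.1, -1],[0.0, 0.0, 0.017, -7.1, -27.6, 0.0, -1],[0.0, 0.0, 0.017, -7.6, -27.5, 0.1, -1],[0.0, 0.0, 0.017, -8.0, -27.4, 0.0, -1],[0.0, 0.0, 0.017, -8.5, -27.2, 0.1, -1],[0.0, 0.0, 0.017, -9.0, -27.1, 0.1, -1],[0.0, 0.0, 0.017, -9.4, -26.9, 0.0, -1],
end [0.3776 0.382  0.23  ] err rot [0.    0.    0.004]
[0.0, 0.0, 0.001, 0.0, 0.0, 28.3, -1],[0.0, 0.0, 0.001, 0.0, -0.0, 28.4, -1],[0.0, 0.0, 0.001, 0.0, -0.0, 28.3, -1],[0.0, 0.0, 0.001, 0.0, -0.0, 28.3, -1],[0.0, 0.0, 0.001, 0.0, -0.0, 28.4, -1],[0.0, 0.0, 0.001, 0.1, -0.0, 28.3, -1],
end [0.3776 0.382  0.06  ] err rot [ 0.     0.    -0.002]
```

Request:
send_rows --pt "0 0 0 -2.5 -0.2 -13.7 -1" --pt "0 0 0 -2.5 -0.3 -13.8 -1" --pt "0 0 0 -2.5 -0.2 -13.7 -1" --pt "0 0 0 -2.5 -0.3 -13.8 -1" --pt "0 0 0.017 -4.3 -28.2 0.1 -1" --pt "0 0 0.017 -4.7 -28.1 0 -1" --pt "0 0 0.017 -5.2 -28.1 0.1 -1" --pt "0 0 0.017 -5.7 -27.9 0 -1"

```text
time: 10.2
tcp_pos: [0.4316, 0.1614, 0.229]
orientation: [3.14, 0.045, -0.007]
contact_force: [1.0, -0.2, -1.0]
finger_gap: 0.0337
grip_force: 50.0
```

Request:
send_rows --pt "0 0 0.017 -6.1 -27.9 0.1 -1" --pt "0 0 0.017 -6.7 -27.7 0.1 -1" --pt "0 0 0.017 -7.1 -27.6 0 -1" --pt "0 0 0.017 -7.6 -27.5 0.1 -1" --pt "0 0 0.017 -8 -27.4 0 -1" --pt "0 0 0.017 -8.5 -27.2 0.1 -1" --pt "0 0 0.017 -9 -27.1 0.1 -1" --pt "0 0 0.017 -9.4 -26.9 0 -1"

```text
time: 11.0
tcp_pos: [0.376, 0.3821, 0.2282]
orientation: [3.134, -0.167, -0.006]
contact_force: [0.5, -0.3, -0.4]
finger_gap: 0.0335
grip_force: 50.0
```

Request:
send_rows --pt "0 0 0 0 0 28.3 -1" --pt "0 0 0 0 0 28.3 -1" --pt "0 0 0 0 0 28.3 -1" --pt "0 0 0 0 0 28.3 -1" --pt "0 0 0 0 0 28.3 -1" --pt "0 0 0 0 0 28.3 -1" --pt "0 0 0 0 0 0 -1"

```text
time: 11.7
tcp_pos: [0.3738, 0.3789, 0.0555]
orientation: [3.129, -0.166, -0.015]
contact_force: [-0.4, -1.3, -1.3]
finger_gap: 0.0337
grip_force: 50.0
```

Run:
```python
from h import *
st()
s=snapshot("side")
print([(round(m["conf"],2),cam2w(s,m["at"]).round(3)) for m in mark_of("side","wedge")[:4]])
s=snapshot("wrist");save(s,"pics/w3.png");P=cloud(s)
```

```text
t 11.7 p [0.3738 0.3789 0.0555] q [ 0.661  0.377  1.838 -0.     0.939  2.338] F [-0.4 -1.3 -1.3] M [-0.01  0.2  -0.01] gap 0.0337 gf 49.999031871557236
yawY -1.6768908779929237 z [-0.01  -0.008 -1.   ]
[(0.98, array([0.427, 0.375, 0.023])), (0.86, array([ 0.301,  0.168, -0.   ])), (0.84, array([ 0.327, -0.124, -0.002])), (0.74, array([0.181, 0.288, 0.001]))]
```

View pics/w3.png

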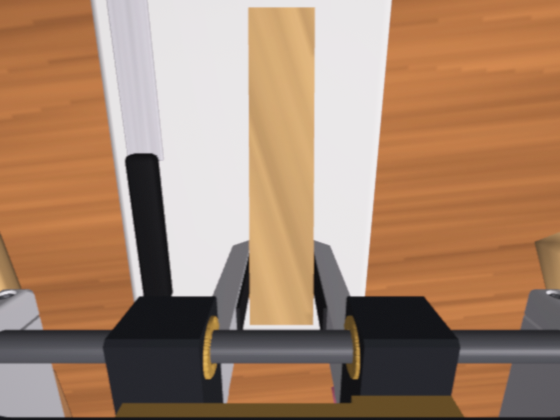

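The wedge is over the board with room on both sides, and the spreader is clear at columns 110–170. I'll lower gently until contact.

Request:
send_rows --pt "0 0 0 0 0 3 -1" --pt "0 0 0 0 0 2 -1" --pt "0 0 0 0 0 1 -1" --pt "0 0 0 0 0 1 -1" --pt "0 0 0 0 0 0 -1"

```text
time: 12.35
tcp_pos: [0.3778, 0.3821, 0.0531]
orientation: [-3.137, 0.167, -0.0]
contact_force: [-0.3, 0.1, -1.6]
finger_gap: 0.0337
grip_force: 50.0
```

Request:
send_rows --pt "0 0 0 0 0 2 -1" --pt "0 0 0 0 0 2 -1" --pt "0 0 0 0 0 1 -1" --pt "0 0 0 0 0 1 -1" --pt "0 0 0 0 0 0 -1" --pt "0 0 0 0 0 0 -1"

```text
time: 12.95
tcp_pos: [0.3778, 0.3821, 0.0471]
orientation: [-3.137, 0.167, -0.0]
contact_force: [-0.7, 0.5, 0.6]
finger_gap: 0.0342
grip_force: 50.0
```

Request:
send_rows --pt "0 0 0 0 0 1 -1" --pt "0 0 0 0 0 0 -1" --pt "0 0 0 0 0 0 -1"

```text
time: 13.25
tcp_pos: [0.3779, 0.3822, 0.0468]
orientation: [-3.137, 0.167, -0.001]
contact_force: [-2.7, -1.2, 6.5]
finger_gap: 0.0338
grip_force: 50.0
```

Request:
send_rows --pt "0 0 0 0 0 0 0" --pt "0 0 0 0 0 0 0.25" --pt "0 0 0 0 0 0 0.25" --pt "0 0 0 0 0 0 0.25" --pt "0 0 0 0 0 -20 0.25" --pt "0 0 0 0 0 -50 0.25" --pt "0 0 0 0 0 -50 0.25" --pt "0 0 0 0 0 -50 0.25"

```text
time: 14.05
tcp_pos: [0.3775, 0.3819, 0.2175]
orientation: [3.137, -0.167, -0.001]
contact_force: [0.6, 0.4, -0.1]
finger_gap: 0.0586
grip_force: 0.0
```

Run:
```python
from h import *
np.set_printoptions(precision=4,suppress=True)
st()
for c in ["top","side"]:
    s=snapshot(c);save(s,f"pics/{c}4.png")
    print(c,[(round(m["conf"],2),cam2w(s,m["at"]).round(3)) for m in mark_of(c,"wedge")[:4]])
    for n in ["knob_grip","orange_dot","plate","griddle"]: print(n,[(round(m["conf"],2),cam2w(s,m["at"])) for m in mark_of(c,n)[:2]])
a=cv2.imread("pics/top4.png")[150:260,130:350]; b=cv2.imread("pics/side4.png")[150:270,150:390]
cv2.imwrite("pics/k4.png",np.vstack([cv2.resize(a,(600,300),interpolation=2),cv2.resize(b,(600,300),interpolation=2)]))
```

```text
t 14.05 p [0.3775 0.3819 0.2175] q [0.661 0.227 1.606 0.    1.309 2.338] F [ 0.6  0.4 -0.1] M [ 0.02  0.11 -0.01] gap 0.0586 gf 0.0
yawY -1.6769920931436901 z [-0. -0. -1.]
top [(0.94, array([0.185, 0.289, 0.   ])), (0.69, array([ 0.302,  0.167, -0.   ])), (0.62, array([ 0.33 , -0.12 ,  0.002])), (0.49, array([0.435, 0.376, 0.014]))]
knob_grip [(0.88, array([0.4757, 0.006 , 0.0952])), (0.28, array([ 0.6956, -0.3717,  0.0017]))]
orange_dot [(0.59, array([0.4706, 0.0479, 0.0633]))]
plate [(0.63, array([0.6236, 0.0207, 0.1444]))]
griddle [(0.97, array([0.664 , 0.0244, 0.0004])), (0.37, array([ 0.476 , -0.3899,  0.0078]))]
side [(0.97, array([0.431, 0.377, 0.015])), (0.94, array([0.303, 0.17 , 0.   ])), (0.8, array([0.184, 0.291, 0.001])), (0.8, array([ 0.326, -0.125, -0.   ]))]
knob_grip [(0.85, array([0.4786, 0.0087, 0.0907]))]
orange_dot [(0.64, array([0.4702, 0.0489, 0.0625]))]
plate [(0.88, array([0.622 , 0.0195, 0.1447]))]
griddle []
```

View pics/k4.png

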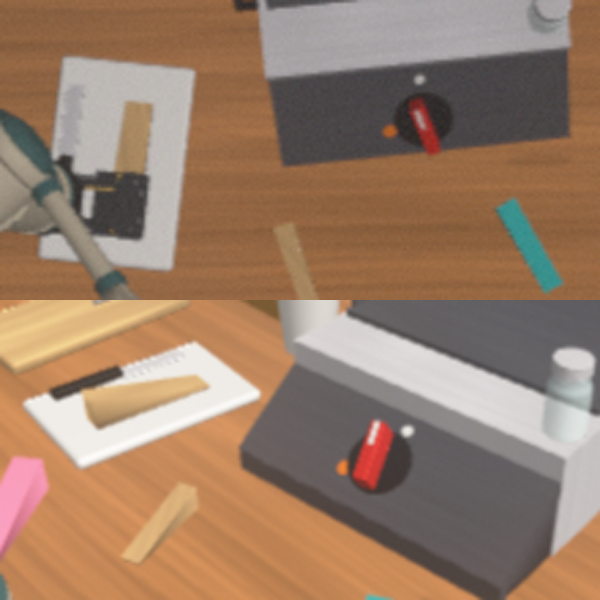

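Both views show the wedge lying flat on the board and the plate flat. The knob pointer is upslope, turned slightly counter-clockwise of the white dot. I'll go to a pre-approach along the knob axis.

```bash
cat >> h.py <<'E'
psi=.096;t35=np.radians(35)
AX=np.array([-np.sin(t35)*np.cos(psi),-np.sin(t35)*np.sin(psi),np.cos(t35)])
U=np.array([np.cos(t35)*np.cos(psi),np.cos(t35)*np.sin(psi),np.sin(t35)]);V=np.cross(AX,U)
def knobR(th):
    kx=U*np.cos(th)+V*np.sin(th);ky=np.cross(AX,kx);return R.from_matrix(np.c_[kx,-ky,-AX])
G=np.array([.477,.0075,.0935])
E
python3 - <<'E'
from h import *
plan(G+.12*AX,knobR(.15),13,.25)
E
```

```text
[0.001, 0.047, -0.026, 5.5, 28.9, 1.8, 0.25],[0.001, 0.047, -0.026, 4.6, 29.0, 2.0, 0.25],[0.001, 0.047, -0.026, 3.8, 29.1, 2.2, 0.25],[0.001, 0.047, -0.026, 2.9, 29.2, 2.3, 0.25],[0.001, 0.047, -0.026, 2.1, 29.3, 2.4, 0.25],[0.001, 0.047, -0.026, 1.1, 29.3, 2.5, 0.25],[0.001, 0.047, -0.026, 0.3, 29.4, 2.4, 0.25],[0.001, 0.047, -0.026, -0.6, 29.3, 2.5, 0.25],[0.001, 0.047, -0.026, -1.4, 29.4, 2.3, 0.25],[0.001, 0.047, -0.026, -2.3, 29.2, 2.2, 0.25],[0.001, 0.047, -0.026, -3.2, 29.2, 2.1, 0.25],[0.001, 0.047, -0.026, -4.1, 29.1, 1.8, 0.25],[0.001, 0.047, -0.026, -4.9, 29.0, 1.7, 0.25],
end [0.4085 0.0009 0.1917] err rot [ 0.004  0.005 -0.002]
```

Request:
send_rows --pt "0.001 0.047 -0.026 5.5 28.9 1.8 0.25" --pt "0.001 0.047 -0.026 4.6 29 2 0.25" --pt "0.001 0.047 -0.026 3.8 29.1 2.2 0.25" --pt "0.001 0.047 -0.026 2.9 29.2 2.3 0.25" --pt "0.001 0.047 -0.026 2.1 29.3 2.4 0.25" --pt "0.001 0.047 -0.026 1.1 29.3 2.5 0.25" --pt "0.001 0.047 -0.026 0.3 29.4 2.4 0.25" --pt "0.001 0.047 -0.026 -0.6 29.3 2.5 0.25"

```text
time: 15.45
tcp_pos: [0.3966, 0.1468, 0.2012]
orientation: [3.07, 0.164, 0.586]
contact_force: [0.6, 0.2, 0.2]
finger_gap: 0.0585
grip_force: 0.0
```

Request:
send_rows --pt "0.001 0.047 -0.026 -1.4 29.4 2.3 0.25" --pt "0.001 0.047 -0.026 -2.3 29.2 2.2 0.25" --pt "0.001 0.047 -0.026 -3.2 29.2 2.1 0.25" --pt "0.001 0.047 -0.026 -4.1 29.1 1.8 0.25" --pt "0.001 0.047 -0.026 -4.9 29 1.7 0.25" --pt "0 0 0 0 0 0 0.25" --pt "0 0 0 0 0 0 0.25"

```text
time: 16.15
tcp_pos: [0.4054, 0.0264, 0.192]
orientation: [2.992, 0.327, 0.868]
contact_force: [0.4, -0.1, 1.0]
finger_gap: 0.0586
grip_force: 0.0
```

```bash
cat > knob.py <<'E'
from h import *
np.set_printoptions(precision=4,suppress=True)
st()
import sys
s=snapshot("wrist");save(s,sys.argv[1]);P=cloud(s);im=s["image"].astype(int)
print([(round(m["conf"],2),cam2w(s,m["at"])) for m in mark_of("wrist","knob_grip")[:2]],[(round(m["conf"],2),cam2w(s,m["at"])) for m in mark_of("wrist","orange_dot")[:2]])
Q=(P-G)@np.c_[U,V,AX]   # panel frame about G
near=(np.hypot(Q[...,0],Q[...,1])<.06)&(s["depth"]>0)
red=(im[...,0]>110)&(im[...,1]<70)&(im[...,2]<80)&near
wht=(im.min(-1)>140)&near&(Q[...,2]>.015)
top=(red|wht)&(Q[...,2]>.022)&(Q[...,2]<.036)
T=Q[top];print("top",len(T),T.mean(0)); (c,wh,an)=cv2.minAreaRect((T[:,:2]*1000).astype(np.float32));print(c,wh,an)
d=np.linalg.svd(T[:,:2]-T[:,:2].mean(0))[2][0];d*=np.sign(d[0]) if abs(d[0])>.2 else 1;print("svd ang",np.arctan2(d[1],d[0]))
if wht.sum(): print("white",Q[wht].mean(0), "ang from centre",np.arctan2(*(Q[wht].mean(0)[:2]-np.array(c)/1000)[::-1]))
dk=(im.max(-1)<70)&near&(np.hypot(Q[...,0],Q[...,1])>.02)&(Q[...,2]>-.005)&(Q[...,2]<.006); print("disc h",np.median(Q[dk][:,2]),dk.sum())
E
python3 knob.py pics/w5.png
```

```text
t 16.15 p [0.4054 0.0264 0.192 ] q [-0.293 -0.233  2.284  0.365  0.594  0.808] F [ 0.4 -0.1  1. ] M [-0.04  0.42 -0.02] gap 0.0586 gf 0.0
yawY -1.3721876944880051 z [ 0.53   0.049 -0.847]
[(0.95, array([0.4786, 0.0072, 0.0927]))] [(0.83, array([0.4685, 0.0474, 0.0641]))]
top 1383 [0.002  0.0005 0.0279]
(0.6921062469482422, 0.007434844970703125) (66.15248107910156, 16.008655548095703) 14.842466354370117
svd ang 0.2568093939288964
white [0.0167 0.0139 0.166 ] ang from centre 0.71339336431318
disc h -7.822242923644992e-05 2459
```

View pics/w5.png

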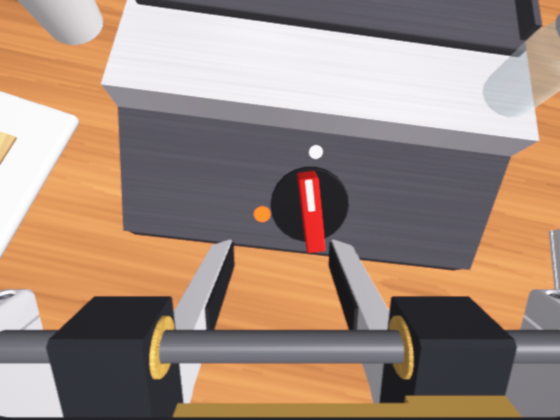

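The wrist view shows the knob bar well (centre (312,212), white line upward, orange dot (262,214)). The fit gives θ≈0.26 with its axis within 1 mm of my estimate. The arm fell short on the last rows, so I'll continue.

```bash
sed -i 's/^G=.*/G=np.array([.477,.0075,.0935])+.0007*U/' h.py
python3 - <<'E'
from h import *
print(G)
plan(G+.09*AX,knobR(.259),8,.25)
E
```

```text
[0.47757077 0.00755496 0.0939015 ]
[-0.001, 0.006, -0.016, -0.2, 3.4, 3.8, 0.25],[-0.001, 0.006, -0.016, -0.3, 3.4, 3.8, 0.25],[-0.001, 0.006, -0.016, -0.3, 3.4, 3.8, 0.25],[-0.001, 0.006, -0.016, -0.4, 3.4, 3.8, 0.25],[-0.001, 0.006, -0.016, -0.5, 3.4, 3.8, 0.25],[-0.001, 0.006, -0.016, -0.6, 3.3, 3.8, 0.25],[-0.001, 0.006, -0.016, -0.7, 3.4, 3.8, 0.25],[-0.001, 0.006, -0.016, -0.7, 3.3, 3.9, 0.25],
end [0.4262 0.0026 0.1676] err rot [-0.001 -0.    -0.003]
```

Request:
send_rows --pt "-0.001 0.006 -0.016 -0.2 3.4 3.8 0.25" --pt "-0.001 0.006 -0.016 -0.3 3.4 3.8 0.25" --pt "-0.001 0.006 -0.016 -0.3 3.4 3.8 0.25" --pt "-0.001 0.006 -0.016 -0.4 3.4 3.8 0.25" --pt "-0.001 0.006 -0.016 -0.5 3.4 3.8 0.25" --pt "-0.001 0.006 -0.016 -0.6 3.3 3.8 0.25" --pt "-0.001 0.006 -0.016 -0.7 3.4 3.8 0.25" --pt "-0.001 0.006 -0.016 -0.7 3.3 3.8 0.25"

```text
time: 17.1
tcp_pos: [0.4264, 0.0029, 0.1676]
orientation: [2.906, 0.52, 0.929]
contact_force: [0.4, 0.0, 0.3]
finger_gap: 0.0586
grip_force: 0.0
```

Run:
```python
from h import *
st()
a,b=plan(G+.032*AX,knobR(.259),8,.25)
```

```text
t 17.1 p [0.4264 0.0029 0.1676] q [-0.405 -0.164  2.347  0.628  0.492  0.322] F [0.4 0.  0.3] M [-0.07  0.37 -0.  ] gap 0.0586 gf 0.0
yawY -1.261339205911179 z [ 0.571  0.057 -0.819]
[-0.0, -0.0, -0.0, -0.0, 0.0, 7.2, 0.25],[-0.0, -0.0, -0.0, -0.1, 0.1, 7.3, 0.25],[-0.0, -0.0, -0.0, -0.0, 0.0, 7.2, 0.25],[-0.0, -0.0, -0.0, -0.1, 0.1, 7.2, 0.25],[-0.0, -0.0, -0.0, -0.0, 0.0, 7.2, 0.25],[-0.0, -0.0, -0.0, -0.0, 0.1, 7.3, 0.25],[-0.0, -0.0, -0.0, -0.1, 0.0, 7.2, 0.25],[-0.0, -0.0, -0.0, -0.0, 0.1, 7.2, 0.25],
end [0.4593 0.0058 0.1201] err rot [-0.002 -0.001 -0.002]
```

Request:
send_rows --pt "0 0 0 0 0 10 0.25" --pt "0 0 0 0 0 10 0" --pt "0 0 0 0 0 10 -0.2" --pt "0 0 0 -0.1 0.2 10 -0.2" --pt "0 0 0 0 0 10 -0.2" --pt "0 0 0 -0.1 0.2 6 -0.2" --pt "0 0 0 0 0 2 -0.2" --pt "0 0 0 0 0 0 -0.2" --grip_force 30

```text
time: 17.9
tcp_pos: [0.4593, 0.0055, 0.1198]
orientation: [2.907, 0.517, 0.928]
contact_force: [-0.4, -0.6, -0.0]
finger_gap: 0.0376
grip_force: 0.0
```

Run:
```python
from h import *
st()
p=read_state()["tcp_pos"]-G; print("panel frame",(p@np.c_[U,V,AX]).round(4)); A=R.from_rotvec(read_state()["orientation"]);print((A.inv()*knobR(.259)).as_rotvec().round(3))
```

```text
t 17.9 p [0.4593 0.0055 0.1198] q [-0.34  -0.006  2.39   0.918  0.312  0.056] F [-0.4 -0.6 -0. ] M [-0.02  0.42 -0.02] gap 0.0376 gf 0.0
yawY -1.2628427557936197 z [ 0.571  0.057 -0.819]
panel frame [-0.0002 -0.0003  0.0318]
[-0.002 -0.    -0.003]
```

Request:
send_rows --pt "0 0 0 0 0 0 -0.45" --pt "0 0 0 0 0 0 -0.6" --pt "0 0 0 0 0 0 -0.7" --pt "0 0 0 0 0 0 -1" --pt "0 0 0 0 0 0 -1" --pt "0 0 0 0 0 0 -1"

```text
time: 18.5
tcp_pos: [0.4586, 0.0056, 0.1201]
orientation: [2.909, 0.516, 0.929]
contact_force: [-1.1, 5.3, 3.3]
finger_gap: 0.0155
grip_force: 30.0
```

Request:
send_rows --pt "0 0 0 0 0 2 -1" --pt "0 0 0 0 0 2 -1" --pt "0 0 0 0 0 2 -1" --pt "0 0 0 0 0 2 -1" --pt "0 0 0 0 0 1.3 -1" --pt "0 0 0 0 0 0 -1"

```text
time: 19.1
tcp_pos: [0.4638, 0.0061, 0.1126]
orientation: [2.909, 0.516, 0.929]
contact_force: [-6.6, 4.6, 8.8]
finger_gap: 0.0159
grip_force: 30.0
```

```bash
cat > k2.py <<'E'
from h import *
st()
p=read_state()["tcp_pos"]-G; print("panel frame",(p@np.c_[U,V,AX]).round(4)); A=R.from_rotvec(read_state()["orientation"]);print((A.inv()*knobR(.259)).as_rotvec().round(3))
print("F panel",(np.array(read_state()["contact_force"])@np.c_[U,V,AX]).round(2))
E
python3 k2.py
```

```text
t 19.1 p [0.4638 0.0061 0.1126] q [-0.334  0.018  2.396  0.997  0.292 -0.02 ] F [-6.6  4.6  8.8] M [0.79 0.26 0.57] gap 0.0159 gf 29.997628033161163
yawY -1.2637185363361074 z [ 0.571  0.058 -0.819]
panel frame [-0.0006 -0.0001  0.0232]
[-0.003 -0.001 -0.005]
F panel [ 0.02  5.19 10.77]
```

Request:
send_rows --pt "0 0 -0.05 0 0 0.6 -1" --pt "0 0 -0.1 0 0 0 -1" --pt "0 0 -0.1 0 0 0 -1" --pt "0 0 -0.1 0 0 0 -1" --pt "0 0 -0.1 0 0 0 -1" --pt "0 0 0 0 0 0 -1"

```text
time: 19.7
tcp_pos: [0.4642, 0.0059, 0.1123]
orientation: [2.611, 1.108, 0.855]
contact_force: [-5.4, 4.6, 9.3]
finger_gap: 0.0157
grip_force: 30.0
```

```bash
python3 k2.py
```

```text
t 19.7 p [0.4642 0.0059 0.1123] q [-0.333  0.019  2.397  1.002  0.29  -0.476] F [-5.4  4.6  9.3] M [0.67 0.31 0.55] gap 0.0157 gf 29.99744027853012
yawY -0.8647046168552954 z [ 0.571  0.057 -0.819]
panel frame [-0.0005 -0.0003  0.0228]
[-0.002 -0.002  0.447]
F panel [ 1.28  5.12 10.48]
```

Request:
send_rows --pt "0 0 -0.1 0 0 0 -1" --pt "0 0 -0.1 0 0 0 -1" --pt "0 0 -0.1 0 0 0 -1" --pt "0 0 -0.1 0 0 0 -1" --pt "0 0 -0.1 0 0 0 -1" --pt "0 0 -0.1 0 0 0 -1" --pt "0 0 0 0 0 0 -1"

```text
time: 20.4
tcp_pos: [0.4645, 0.0057, 0.1125]
orientation: [2.069, 1.747, 0.705]
contact_force: [-5.4, 3.9, 10.2]
finger_gap: 0.0157
grip_force: 30.0
```

```bash
python3 k2.py
```

```text
t 20.4 p [0.4645 0.0057 0.1125] q [-0.333  0.019  2.396  1.002  0.29  -1.077] F [-5.4  3.9 10.2] M [0.59 0.11 0.64] gap 0.0157 gf 29.996120631694794
yawY -0.22416146800408446 z [ 0.572  0.057 -0.818]
panel frame [-0.0002 -0.0005  0.0228]
[-0.    -0.002  1.047]
F panel [ 1.79  4.38 11.25]
```

Request:
send_rows --pt "0 0 -0.1 0 0 -1.5 -1" --pt "0 0 -0.1 0 0 -1.5 -1" --pt "0 0 -0.1 0 0 -1.5 -1" --pt "0 0 -0.1 0 0 -1.5 -1" --pt "0 0 -0.1 0 0 -1.5 -1" --pt "0 0 -0.1 0 0 -1 -1" --pt "0 0 -0.094 0 0 -0.7 -1" --pt "0 0 0 0 0 0 -1"

```text
time: 21.2
tcp_pos: [0.4596, 0.0053, 0.1202]
orientation: [1.3, 2.255, 0.48]
contact_force: [-1.1, 5.2, 4.5]
finger_gap: 0.016
grip_force: 30.0
```

```bash
python3 k2.py
```

```text
t 21.2 p [0.4596 0.0053 0.1202] q [-0.342 -0.007  2.39   0.925  0.313 -1.696] F [-1.1  5.2  4.5] M [ 0.88 -0.22  0.76] gap 0.016 gf 29.995432198047638
yawY 0.6053147156859862 z [ 0.572  0.057 -0.818]
panel frame [ 0.0003 -0.0005  0.0319]
[ 0.    -0.003  1.74 ]
F panel [2.08 5.29 4.1 ]
```

Request:
send_rows --pt "0 0 0 0 0 -0.3 -1" --pt "0 0 0 0 0 0 -0.5" --pt "0 0 0 0 0 0 0" --pt "0 0 0 0 0 0 0" --pt "0 0 0 0 0 0 0" --pt "0 0 0 0 0 -10 0" --pt "0 0 0 0 0 -25 0" --pt "0 0 0 0 0 -25 0"

```text
time: 22.0
tcp_pos: [0.4242, 0.0009, 0.1685]
orientation: [1.304, 2.256, 0.476]
contact_force: [0.7, 0.4, 1.3]
finger_gap: 0.0468
grip_force: 0.0
```

Request:
send_rows --pt "0 0 0 0 0 -15 0" --pt "0 0 0 0 0 -15 0" --pt "0 0 0 0 0 0 0" --pt "0 0 0 0 0 0 0"

```text
time: 22.4
tcp_pos: [0.408, -0.0009, 0.1934]
orientation: [1.302, 2.253, 0.476]
contact_force: [-1.5, 0.3, 0.8]
finger_gap: 0.0471
grip_force: 0.0
```

```bash
python3 knob.py pics/w6.png
python3 - <<'E'
from h import *
for c in ["top","side"]:
    s=snapshot(c);P=cloud(s);im=s["image"].astype(int)
    q=mark_of(c,"orange_dot"); 
    if q: print(c,"orange panel",((cam2w(s,q[0]["at"])-G)@np.c_[U,V,AX]).round(4))
    print("wedge",[(round(m["conf"],2),cam2w(s,m["at"]).round(3)) for m in mark_of(c,"wedge")[:4]])
    if c=="side": save(s,"pics/side6.png")
E
```

```text
t 22.4 p [ 0.408  -0.0009  0.1934] q [-0.458 -0.245  2.317  0.557  0.606 -1.369] F [-1.5  0.3  0.8] M [-0.13  0.26 -0.02] gap 0.0471 gf 0.0
yawY 0.6029793043813823 z [ 0.572  0.054 -0.819]
[(0.88, array([0.4745, 0.0046, 0.0937]))] [(0.78, array([0.4685, 0.0462, 0.0644]))]
top 1361 [-0.0007  0.0019  0.0279]
(-0.3620944023132324, 0.9638004302978516) (15.586427688598633, 65.36500549316406) 25.041887283325195
svd ang -1.1420267286059391
white [-0.0067  0.0063  0.1506] ang from centre 2.439603662571427
disc h -9.066588442371639e-05 2382
top orange panel [-0.0174  0.0391 -0.0223]
wedge [(0.85, array([0.183, 0.291, 0.001])), (0.61, array([ 0.329, -0.12 ,  0.002])), (0.54, array([0.304, 0.168, 0.003]))]
side orange panel [-0.0198  0.043  -0.0212]
wedge [(0.83, array([0.299, 0.172, 0.004])), (0.75, array([ 0.326, -0.125, -0.002])), (0.7, array([0.432, 0.377, 0.016])), (0.59, array([0.182, 0.291, 0.003]))]
```

View pics/w6.png

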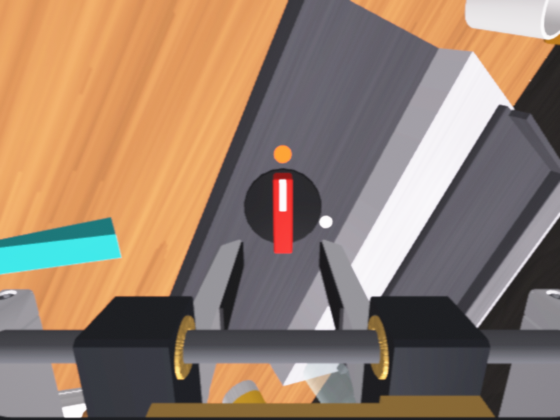

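View pics/side6.png

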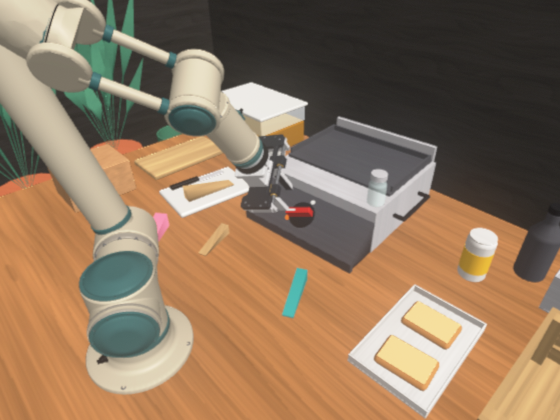

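The wrist view shows the white pointer (283,195) lined up with the orange dot (283,154), and the bar angle measures 2.00 rad. The disc is back at its original height. The side view shows the wedge flat on the board at (208,190), the plate flat, and the gripper clear.

```bash
python3 -c "
from workcell import *
print(finish_job())"
```

```text
the job is handed in; nothing more can be done
None
```

The job is handed in: the wedge is out and lies flat on the cutting board, the plate is flat, and the red knob is sprung back out with its pointer at the orange dot (2.00 rad measured).

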